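# Raise the bench magnifier by one notch

### The job

Raise the magnifier on its stand by one notch: pull its red grip straight up until the pawl has caught the next notch, no farther than that one notch, let it down gently onto the pawl rather than dropping it, and let go. Leave the yellow lamp on the stand like it as it is.

Things in the scene. Friction and masses are not known exactly. Their poses are not given: they have to be found in the camera images.
- magnifier_grip (a point): Middle of the magnifier's upright red grip, on top of its sliding bar, 175 mm above the table at the start. Grip 34 (x) x 16 (y) x 46 mm tall, from 26 below to 20 above this point, free on all sides: pinch it along y. z is up. Below it (25 mm down) a block 40 x 32 mm; from it an arm goes 95 mm along -x to a clear lens in a black ring 98 mm across. The heavy base is fixed, 200 x 110 mm.
- magnifier (a joint): Rise of the magnifier's bar in m: 0 in the lowest notch (start); notches at 0, 0.032, 0.064. Pulled up with 4 to 9 N, the next tooth slips past a sprung pawl, which snaps under it at the notch height; let down, the bar then rests on the pawl within 1 mm of it. Released short of a notch it falls back to the one below. The pawl never lets the bar down past a caught notch.
- lamp_grip (a point): Middle of the same red grip on the lamp's stand: same build, sizes and axes, but the head is an opaque yellow shade 98 mm across. The stands are on the left and right of the table's middle, either way round, each turned up to 0.4 rad.
- lamp (a joint): Height of the lamp's bar in m, on a stand of the same build with the same notches; 0 in its lowest notch, where it starts and must stay.
There are look-alikes about, which are no part of the job. Leave any green look-alike of the part that bears lamp_grip alone.

How it is judged:
At the end, for the whole second after the job is handed in: The magnifier's bar rests on its pawl in the second notch (joint 0.027 to 0.038 m, nominally 0.032), still (below 0.01 m/s); the lamp's bar is still in its lowest notch (below 0.006 m) (value of joint magnifier between 0.027 and 0.038 m and velocity of joint magnifier between -0.01 and 0.01 m/s and value of joint lamp below 0.006 m); the robot touches nothing.
It fails at once if the magnifier is dropped (its bar falls faster than 0.4 m/s) (velocity of joint magnifier below -0.4 m/s).
It fails at once if the lamp is raised by more than 10 mm (value of joint lamp above 0.01 m).
It also fails if it takes over 29 s, if anything falls off the work surface, if the arm or the gripper's body presses on something with over 40 N, if the wrist force passes 120 N, or if a joint passes its speed limit or range.

### The arm

A 6-joint arm with a two-finger parallel gripper is mounted at the origin on the work surface. World frame = base frame: x ahead of the robot, y to its left, z up, the work surface at z = 0. Lengths are in m, angles in rad, forces in N, time in s.
With the tool pointing down it reaches from about 0.275 to 0.825 m from the base axis. Payload 5.2 kg.
Tool frame: the origin (TCP) lies on the centre line of the jaws, within the pads' length; the fingertips stand 17 mm ahead of it and the grasp point (between the pads) lies 2 mm behind it (arm.nose_length is the distance from the TCP to the fingertips, in m); z points along the fingers, y is the line along which they close (so a half turn about z gives the same grasp; the last joint's range is limited). The gripper opens to 93 mm and grips with 3 to 60 N. Pads are 15 mm wide; open, the fingers measure 128 mm over their backs; the gripper's body (75 mm by 188 mm) begins 65 mm behind the grasp point.
Start: joints at [1.135, 0.259, 1.535, -0, 1.348, -0.203], TCP at [0.127, 0.535, 0.236] pointing down, gripper open.
Joint ranges: [-3.14, 3.14], [-0.91, 2.08], [0.19, 2.58], [-1.22, 4.36], [0.22, 2.71], [-3.12, 3.12]. Speed limits (rad/s): [2.57, 2.57, 3.14, 3.14, 3.14, 3.14].

### API

Orientations are given as a unit quaternion [w, x, y, z].
In Python, from cell import arm gives the robot as it stands. The module is installed in compiled form; this text tells all that it offers.
- The arm moves only by the tool play_rows, never from a script. Its argument "rows" is a list of rows, each a list of 7 numbers: the shift along the tool's x, y, z in mm, then the turn, a rotation vector about the tool's x, y, z in degrees, then the finger opening in mm, from 0 to 93. A call has exactly 10 rows; each row is the pose to reach, as a shift and turn from the pose commanded when the call began, along the tool's axes at that moment; what a row does not reach only later rows make up. A row lasts 1/10 s, in which the tool goes at most 50 mm and 8.59 degrees, less where a joint would pass 70% of its speed; a pose out of reach is approached as far as the arm can. A call with a gripper value outside its range is refused whole. The fingers move at their own pace and stop on an object; "grip_force" is the grip in N (left out, the last holds). Time passes only in rows, so rows that repeat a pose let the fingers close, or fill a call up. It gives the time, the measured TCP pose, the force, the opening and the grip force at its end, in the units of the state.
- arm.read_state(): the state, without advancing time (a new reading comes with each control period).
- arm.capture(name): name is "scene" or "side" or "wrist"; returns (picture, depth): 400x640x3 uint8, red, green, blue; 400x640 float32, m along the optical axis (not along the pixel's ray), 0 where there is no reading.
- arm.camera_params(name): a dict with "K" (3x3 intrinsics, pixels), "position" and "rotation" of the camera in the world; the wrist camera has in their place "hand_eye" (4x4, takes a point from camera to tool coordinates, whose origin is the TCP and whose axes are the flange's). Camera axes: x right, y down, z forward; pixel columns grow to the right and rows downward; lengths in m; the calibration is good to about 2 mm. A picture is of the moment at which its call begins: read the wrist's pose just before it. camera_params takes no time and is no camera call.
- arm.close_job(): hands the job in; it is judged then, once.
The state is a dict: "time": time; "qpos": joint angles; "joint_velocities": joint speeds; "effort": joint torques, N m; "tcp_pos": TCP position; "orientation": TCP orientation; "ft_force": force on the tool from outside, world axes, zero at the start; "wrist_torque": the same for the moment, N m; "finger_gap": finger opening in m; "grasp_force": force on a finger pad.
Only numpy, scipy, OpenCV 4.12 (cv2) and the standard library are available. Lean on these libraries where they do the work, as an engineer would, in place of code of your own. Each camera call takes 0.05 s, during which the arm holds its last target. There are 200 camera calls.

## Working session

There is one attempt and no reset: what is moved stays moved. The work goes in short steps, Python scripts to look and compute and a tool call to move; the robot and the scene stay as the last step left them, time stands still between calls to the robot, and variables do not carry over. Pictures are saved under pics/ and viewed, at most 10 in all, crops included, and the job is handed in when it is done.

Besides the shell and the picture viewer there is one more tool, called after "Emit:" by a JSON object that holds its "op" and its "data", one argument or row to a line. play_rows: Moves the arm, as the interface text tells. Its arguments: {"type":"object","properties":{"rows":{"type":"array"},"grip_force":{"type":"number"}},"required":["rows"]}

```bash
mkdir -p pics
cat > h.py <<'E'
import numpy as np, cv2
from cell import arm
def grab(n):
    s=arm.read_state(); p,d=arm.capture(n); c=arm.camera_params(n)
    return s,p,d,c
def cloud(d,c):
    v,u=np.indices(d.shape); K=np.array(c["K"])
    P=np.stack([(u-K[0,2])/K[0,0]*d,(v-K[1,2])/K[1,1]*d,d],-1)
    return P@np.array(c["rotation"]).T+np.array(c["position"])
E
python3 - <<'E'
from h import *
for n in("scene","side"):
    s,p,d,c=grab(n); cv2.imwrite(f"pics/{n}0.png",p[...,::-1]); np.savez(f"{n}0.npz",p=p,d=d,W=cloud(d,c))
    W=cloud(d,c); h=cv2.cvtColor(p,cv2.COLOR_RGB2HSV)
    m=(((h[...,0]<8)|(h[...,0]>172))&(h[...,1]>130)&(h[...,2]>60)).astype(np.uint8)
    k,l,st,ce=cv2.connectedComponentsWithStats(m)
    for i in range(1,k):
        if st[i,4]>40:
            q=W[(l==i)&(d>0)]; print(n,st[i],np.median(q,0).round(3),np.percentile(q,3,axis=0).round(3),np.percentile(q,97,axis=0).round(3))
print(s["time"],s["tcp_pos"],s["orientation"])
E
```

```text
Traceback (most recent call last):
  File "h.py", line 9, in cloud
    return P@np.array(c["rotation"]).T+np.array(c["position"])
           ~^~~~~~~~~~~~~~~~~~~~~~~~~~
ValueError: matmul: Input operand 1 has a mismatch in its core dimension 0, with gufunc signature (n?,k),(k,m?)->(n?,m?) (size 4 is different from 3)
```

View pics/scene0.png

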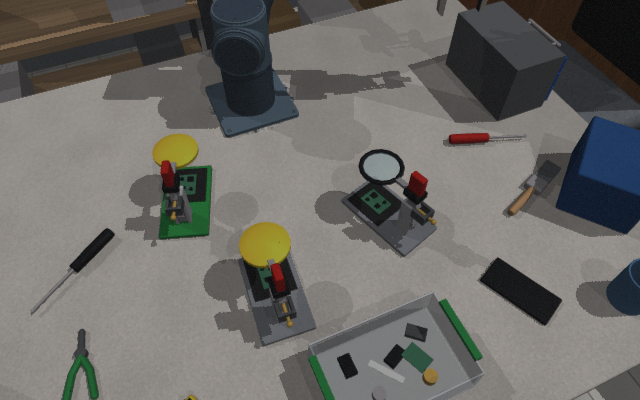

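The scene picture shows three stands with red grips. The one at (417,185) has a clear lens in a black ring at (382,167) and a grey base, so it is the magnifier. The one at (278,280) has a yellow shade and a grey base, so it is the lamp. The one at (168,175) has a yellow shade on a green base, so it is the look-alike. The rotation comes as a quaternion, so I'll fix the helper.

```bash
sed -i 's/^def cloud/from scipy.spatial.transform import Rotation as R\ndef cloud/; s/np.array(c\["rotation"\]).T/R.from_quat(np.array(c["rotation"])[[1,2,3,0]]).as_matrix().T/' h.py
python3 - <<'E'
from h import *
for n in("scene","side"):
    s,p,d,c=grab(n); cv2.imwrite(f"pics/{n}1.png",p[...,::-1])
    W=cloud(d,c); np.savez(f"{n}.npz",p=p,d=d,W=W); h=cv2.cvtColor(p,cv2.COLOR_RGB2HSV)
    print(n,c["rotation"],c["position"])
    m=(((h[...,0]<8)|(h[...,0]>172))&(h[...,1]>130)&(h[...,2]>60)).astype(np.uint8)
    k,l,st,ce=cv2.connectedComponentsWithStats(m)
    for i in range(1,k):
        if st[i,4]>40:
            q=W[(l==i)&(d>0)]; print(st[i],np.median(q,0).round(3),np.percentile(q,3,axis=0).round(3),np.percentile(q,97,axis=0).round(3))
            t=q[q[:,2]>0.188]
            if len(t)>8:
                r=cv2.minAreaRect((t[:,:2]*1000).astype(np.float32)); print("  top",len(t),r,"z",np.median(t[:,2]))
    if n=="scene":
        cv2.imwrite("pics/crop1.png",cv2.resize(p[130:260,320:460,::-1],None,fx=4,fy=4,interpolation=cv2.INTER_CUBIC))
        # table-height check, ring (dark at z>0.1) near magnifier
        print("table z",np.median(W[240:250,130:140,2]))
        sub=np.zeros(d.shape,bool); sub[145:190,350:408]=1
        q=W[sub&(W[...,2]>0.1)&(p.max(-1)<60)]; print("ring",len(q),q.min(0),q.max(0),np.median(q,0))
        g=np.zeros(d.shape,bool); g[180:260,340:440]=1
        q=W[g&(W[...,2]>0.012)&(W[...,2]<0.05)]; print("base",cv2.minAreaRect((q[:,:2]*1000).astype(np.float32)))
print(s["time"],s["tcp_pos"],s["orientation"])
E
```

```text
scene [-0.26425803  0.79407797  0.51988346 -0.17125732] [ 1.01529053 -0.24041963  0.94948873]
[450 133  39  10 335] [0.366 0.462 0.022] [0.345 0.42  0.011] [0.384 0.507 0.027]
[161 161  13  26 251] [ 0.324 -0.264  0.186] [ 0.302 -0.274  0.155] [ 0.332 -0.254  0.196]
  top 119 ((315.5758056640625, -264.51263427734375), (15.863836288452148, 32.306949615478516), 69.80915832519531) z 0.194437453257294
[411 171  17  26 151] [0.543 0.183 0.193] [0.523 0.174 0.159] [0.554 0.191 0.197]
  top 113 ((536.9774169921875, 182.3968963623047), (33.90309524536133, 17.27962303161621), 16.63804054260254) z 0.194033487923295
[271 263  14  29 249] [ 0.628 -0.144  0.193] [ 0.605 -0.151  0.157] [ 0.636 -0.136  0.197]
  top 171 ((619.845458984375, -143.46731567382812), (15.696490287780762, 33.566261291503906), 85.3725814819336) z 0.1943358586053905
table z 7.475473596191273e-05
ring 473 [ 0.39866154 -0.24041963  0.13450959] [1.01529053 0.19969499 0.94948873] [0.45453184 0.15032449 0.14332991]
base ((484.76995849609375, 164.2433624267578), (198.4790802001953, 109.31753540039062), 18.123287200927734)
side [ 0.05075727 -0.09183823  0.85519264 -0.50757757] [0.32397356 0.65739182 0.4856826 ]
[398 125  16  22 286] [ 0.311 -0.258  0.175] [ 0.294 -1.284 -0.119] [ 0.327 -0.252  0.195]
  top 66 ((311.7610168457031, -261.7367858886719), (16.721485137939453, 32.87803268432617), 70.48374938964844) z 0.1934329678689754
[262 133  16  21 291] [ 0.613 -0.137  0.176] [ 0.599 -0.147  0.153] [ 0.63  -0.134  0.195]
  top 69 ((614.86767578125, -141.9081268310547), (32.68391036987305, 16.904571533203125), 2.3612005710601807) z 0.1928340289008204
[239 205  25  30 644] [0.531 0.189 0.177] [0.517 0.178 0.152] [0.546 0.194 0.195]
  top 177 ((533.6892700195312, 183.2832794189453), (32.9614143371582, 17.559133529663086), 20.780902862548828) z 0.19406537507383426
0.1 [0.12666499 0.53473829 0.23489854] [-2.57223691e-04  1.16137907e-01  9.93232757e-01 -7.81950576e-04]
```

View pics/crop1.png

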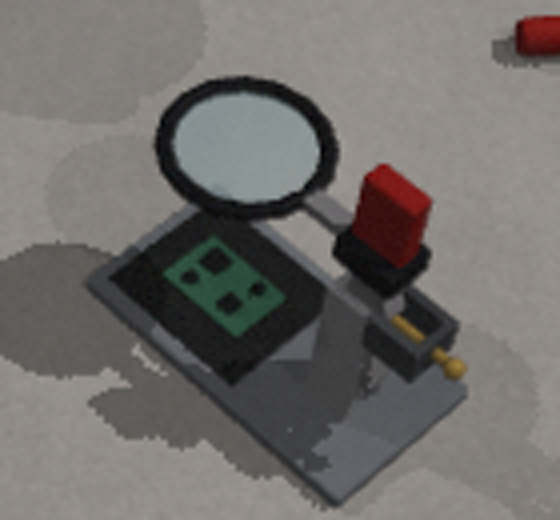

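View pics/side1.png

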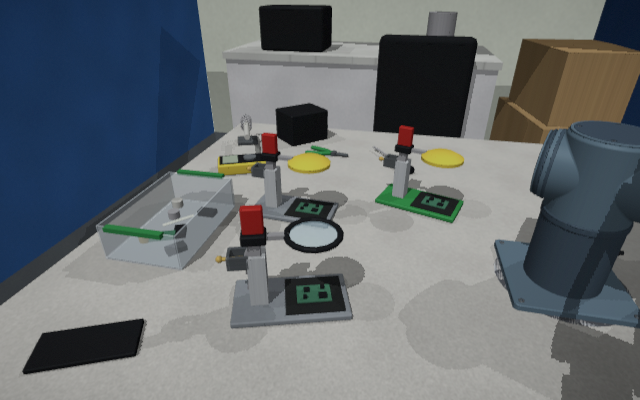

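The enlarged crop confirms it: clear lens in a black ring, grey base, red grip. The grip's top measures 34 x 17 mm at z 0.194, and the base measures 198 x 109 mm with a yaw of 18°, all matching the description. The side view at (252,222) agrees. Next I compute the approach.

```bash
cat > go.py <<'E'
import sys
from h import *
def go(x,y,z,yaw):
    s=arm.read_state(); T=R.from_quat(np.array(s["orientation"])[[1,2,3,0]])
    d=T.inv().apply(np.array([x,y,z])-s["tcp_pos"])*1000
    yd=np.radians(yaw+90); Y=np.array([np.cos(yd),np.sin(yd),0]); Z=np.array([0,0,-1.]); 
    if Y@T.as_matrix()[:,1]<0: Y=-Y
    G=R.from_matrix(np.stack([np.cross(Y,Z),Y,Z],1))
    print(s["time"],"shift",d.round(1),"turn",np.degrees((T.inv()*G).as_rotvec()).round(2),"q",np.round(s["qpos"],2),"tcp",np.round(s["tcp_pos"],4),"F",np.round(s["ft_force"],1),"gap",s["finger_gap"],s["grasp_force"])
if __name__=="__main__": go(*map(float,sys.argv[1:]))
E
python3 go.py 0.5355 0.183 0.25 18.3
```

```text
0.15 shift [-478.9 -248.   -14.8] turn [ -0.07  -0.04 -31.64] q [ 1.14  0.26  1.54 -0.    1.35 -0.2 ] tcp [0.1267 0.5348 0.235 ] F [-0.4 -0.3 -0.4] gap 0.09306267130887609 0.0
```

Emit:
{"op": "play_rows", "data": {
  "rows": [
    [-40, -20, -15, 0, 0, -4, 93],
    [-80, -41, -15, 0, 0, -8, 93],
    [-120, -62, -15, 0, 0, -12, 93],
    [-160, -83, -15, 0, 0, -16, 93],
    [-200, -104, -15, 0, 0, -20, 93],
    [-240, -125, -15, 0, 0, -24, 93],
    [-280, -145, -15, 0, 0, -28, 93],
    [-320, -166, -15, 0, 0, -31.6, 93],
    [-360, -187, -15, 0, 0, -31.6, 93],
    [-400, -207, -15, 0, 0, -31.6, 93]
  ]
}}

```text
time: 1.15
tcp_pos: [0.4693, 0.2399, 0.2505]
orientation: [-0.0, -0.159, 0.987, 0.0]
ft_force: [1.4, 0.8, -0.5]
finger_gap: 0.0932
grasp_force: 0.0
```

```bash
python3 go.py 0.5355 0.183 0.25 18.3
```

```text
1.15 shift [-45.  -74.8   0.5] turn [ 0.01 -0.01 -0.05] q [ 0.26  0.21  1.56  0.    1.37 -1.63] tcp [0.4693 0.2399 0.2505] F [ 1.4  0.8 -0.5] gap 0.09317563263582757 0.0
```

Emit:
{"op": "play_rows", "data": {
  "rows": [
    [-9, -15, 0, 0, 0, 0, 93],
    [-18, -30, 0, 0, 0, 0, 93],
    [-27, -45, 0, 0, 0, 0, 93],
    [-36, -60, 0, 0, 0, 0, 93],
    [-42, -70, 0, 0, 0, 0, 70],
    [-45, -75, 0, 0, 0, 0, 60],
    [-45, -75, 0, 0, 0, 0, 50],
    [-45, -75, 0, 0, 0, 0, 50],
    [-45, -75, 0, 0, 0, 0, 50],
    [-45, -75, 0, 0, 0, 0, 50]
  ]
}}

```text
time: 2.15
tcp_pos: [0.5341, 0.1848, 0.2508]
orientation: [0.0, -0.159, 0.987, 0.0]
ft_force: [-0.8, -0.4, 0.4]
finger_gap: 0.0515
grasp_force: 0.0
```

```bash
python3 go.py 0.5355 0.183 0.178 18.3
python3 - <<'E'
from h import *
s,p,d,c=grab("wrist"); H=np.array(c["hand_eye"]); K=np.array(c["K"])
T=R.from_quat(np.array(s["orientation"])[[1,2,3,0]])
v,u=np.indices(d.shape); P=np.stack([(u-K[0,2])/K[0,0]*d,(v-K[1,2])/K[1,1]*d,d],-1)
W=T.apply((P@H[:3,:3].T+H[:3,3]).reshape(-1,3)).reshape(P.shape)+s["tcp_pos"]
h=cv2.cvtColor(p,cv2.COLOR_RGB2HSV); m=((h[...,0]<8)|(h[...,0]>172))&(h[...,1]>130)&(h[...,2]>40)
t=W[m&(abs(W[...,2]-.195)<.006)]; print(len(t),cv2.minAreaRect((t[:,:2]*1000).astype(np.float32)),np.median(t[:,2]))
cv2.imwrite("pics/w1.png",p[...,::-1])
E
```

```text
2.15 shift [-0.7 -2.2 72.8] turn [0.01 0.   0.01] q [ 0.14  0.28  1.47  0.    1.39 -1.75] tcp [0.5341 0.1848 0.2508] F [-0.8 -0.4  0.4] gap 0.05147243893206141 0.0
1143 ((535.2157592773438, 182.81396484375), (33.503807067871094, 15.91841983795166), 17.82404327392578) 0.19442573325620346
```

View pics/w1.png

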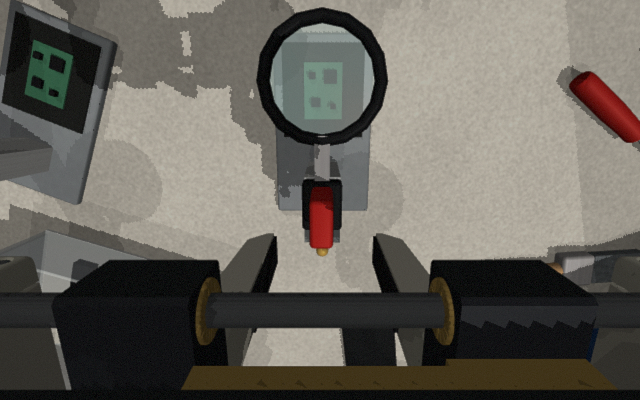

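The wrist view shows the red grip at (321,218) between the open fingers, with the lens ring ahead of it. It measures 33.5 x 15.9 mm at (0.5352, 0.1828) with a yaw of 17.8°, agreeing with the first estimate. I'll descend.

Emit:
{"op": "play_rows", "data": {
  "rows": [
    [0, -2, 10, 0, 0, 0, 50],
    [0, -2, 22, 0, 0, 0, 50],
    [0, -2, 34, 0, 0, 0, 50],
    [0, -2, 46, 0, 0, 0, 50],
    [0, -2, 58, 0, 0, 0, 50],
    [0, -2, 66, 0, 0, 0, 50],
    [0, -2, 71, 0, 0, 0, 50],
    [0, -2, 73, 0, 0, 0, 50],
    [0, -2, 73, 0, 0, 0, 50],
    [0, -2, 73, 0, 0, 0, 50]
  ]
}}

```text
time: 3.2
tcp_pos: [0.5355, 0.1825, 0.1782]
orientation: [0.0, -0.159, 0.987, -0.0]
ft_force: [-0.0, -0.7, 0.2]
finger_gap: 0.0502
grasp_force: 0.0
```

Emit:
{"op": "play_rows", "data": {
  "rows": [
    [0, 0, 0, 0, 0, 0, 40],
    [0, 0, 0, 0, 0, 0, 30],
    [0, 0, 0, 0, 0, 0, 22],
    [0, 0, 0, 0, 0, 0, 18],
    [0, 0, 0, 0, 0, 0, 10],
    [0, 0, 0, 0, 0, 0, 5],
    [0, 0, 0, 0, 0, 0, 5],
    [0, 0, 0, 0, 0, 0, 5],
    [0, 0, 0, 0, 0, 0, 5],
    [0, 0, 0, 0, 0, 0, 5]
  ],
  "grip_force": 25
}}

```text
time: 4.2
tcp_pos: [0.5351, 0.1826, 0.1777]
orientation: [-0.0, -0.159, 0.987, 0.0]
ft_force: [-0.3, 2.4, -0.3]
finger_gap: 0.0159
grasp_force: 25.0
```

```bash
python3 go.py 0.5355 0.183 0.210 18.0
```

```text
4.2 shift [ -0.5   0.2 -32.3] turn [ 0.02 -0.    0.26] q [ 0.13  0.33  1.58  0.    1.23 -1.76] tcp [0.5351 0.1826 0.1777] F [-0.3  2.4 -0.3] gap 0.015884393730274317 25.000433027744293
```

The gap of 15.9 mm matches the grip's 16 mm. Now a slow lift.

Emit:
{"op": "play_rows", "data": {
  "rows": [
    [0, 0, -2, 0, 0, 0, 5],
    [0, 0, -5, 0, 0, 0, 5],
    [0, 0, -8, 0, 0, 0, 5],
    [0, 0, -11, 0, 0, 0, 5],
    [0, 0, -14, 0, 0, 0, 5],
    [0, 0, -17, 0, 0, 0, 5],
    [0, 0, -20, 0, 0, 0, 5],
    [0, 0, -23, 0, 0, 0, 5],
    [0, 0, -25, 0, 0, 0, 5],
    [0, 0, -26, 0, 0, 0, 5]
  ]
}}

```text
time: 5.2
tcp_pos: [0.5351, 0.1826, 0.2042]
orientation: [0.0, -0.159, 0.987, 0.0]
ft_force: [1.2, 3.4, -4.4]
finger_gap: 0.0162
grasp_force: 25.0
```

Emit:
{"op": "play_rows", "data": {
  "rows": [
    [0, 0, -1, 0, 0, 0, 5],
    [0, 0, -2, 0, 0, 0, 5],
    [0, 0, -3, 0, 0, 0, 5],
    [0, 0, -4, 0, 0, 0, 5],
    [0, 0, -5, 0, 0, 0, 5],
    [0, 0, -6, 0, 0, 0, 5],
    [0, 0, -7, 0, 0, 0, 5],
    [0, 0, -8, 0, 0, 0, 5],
    [0, 0, -8.5, 0, 0, 0, 5],
    [0, 0, -8.5, 0, 0, 0, 5]
  ]
}}

```text
time: 6.2
tcp_pos: [0.5351, 0.1826, 0.2123]
orientation: [0.0, -0.159, 0.987, 0.0]
ft_force: [-0.3, 4.4, -2.8]
finger_gap: 0.016
grasp_force: 25.0
```

```bash
python3 go.py 0.5355 0.183 0.210 18.0
python3 - <<'E'
from h import *
s,p,d,c=grab("side"); cv2.imwrite("pics/side2.png",cv2.resize(p[120:340,180:400,::-1],None,fx=2.6,fy=2.6))
W=cloud(d,c); h=cv2.cvtColor(p,cv2.COLOR_RGB2HSV)
a=np.load("side.npz")
def ring(p,W):
    m=(p.max(-1)<60)&(W[...,2]>.11)&(W[...,2]<.21)&(np.hypot(W[...,0]-.445,W[...,1]-.153)<.058); q=W[m]; return len(q),np.median(q,0).round(4)
print(ring(a["p"],a["W"]),ring(p,W))
E
```

```text
6.2 shift [-0.5  0.3  2.3] turn [0.01 0.   0.26] q [ 0.13  0.3   1.53  0.    1.31 -1.76] tcp [0.5351 0.1826 0.2123] F [-0.3  4.4 -2.8] gap 0.015985665495577752 25.000049471855164
(634, array([0.4401, 0.1723, 0.1439])) (670, array([0.4394, 0.1735, 0.1784]))
```

View pics/side2.png

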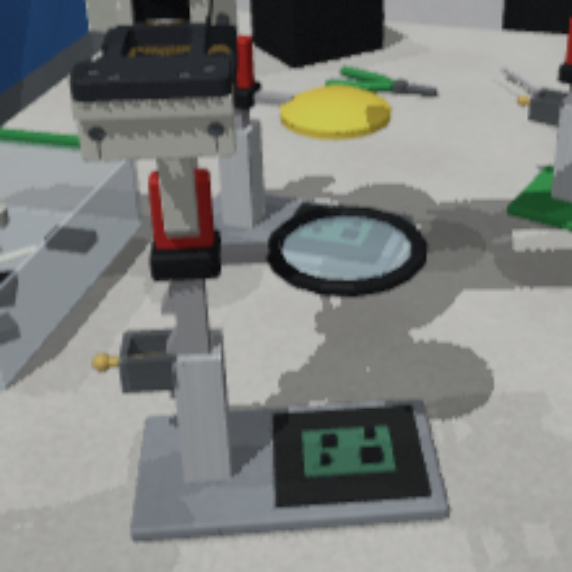

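The picture shows the grip, at crop pixel (185,215), held in the jaws, and the bar drawn up. The ring rose 34.5 mm, the same as the tool, so there was no slip. Now I lower it gently; the force should show it resting on the pawl.

Emit:
{"op": "play_rows", "data": {
  "rows": [
    [0, 0, 0.5, 0, 0, 0, 5],
    [0, 0, 1, 0, 0, 0, 5],
    [0, 0, 1.5, 0, 0, 0, 5],
    [0, 0, 2, 0, 0, 0, 5],
    [0, 0, 2.4, 0, 0, 0, 5],
    [0, 0, 2.8, 0, 0, 0, 5],
    [0, 0, 3.1, 0, 0, 0, 5],
    [0, 0, 3.4, 0, 0, 0, 5],
    [0, 0, 3.4, 0, 0, 0, 5],
    [0, 0, 3.4, 0, 0, 0, 5]
  ]
}}

```text
time: 7.25
tcp_pos: [0.5352, 0.1826, 0.2096]
orientation: [0.0, -0.159, 0.987, 0.0]
ft_force: [-1.6, 4.8, 1.1]
finger_gap: 0.0159
grasp_force: 25.0
```

Emit:
{"op": "play_rows", "data": {
  "rows": [
    [0, 0, 0.3, 0, 0, 0, 5],
    [0, 0, 0.6, 0, 0, 0, 5],
    [0, 0, 0.9, 0, 0, 0, 5],
    [0, 0, 1.2, 0, 0, 0, 5],
    [0, 0, 1.2, 0, 0, 0, 5],
    [0, 0, 1.2, 0, 0, 0, 5],
    [0, 0, 1.2, 0, 0, 0, 5],
    [0, 0, 1.2, 0, 0, 0, 5],
    [0, 0, 1.2, 0, 0, 0, 5],
    [0, 0, 1.2, 0, 0, 0, 5]
  ]
}}

```text
time: 8.25
tcp_pos: [0.5352, 0.1826, 0.2094]
orientation: [0.001, -0.159, 0.987, 0.0]
ft_force: [-4.2, 4.9, 6.1]
finger_gap: 0.016
grasp_force: 25.0
```

The tool stopped at a rise of 31.7 mm while the support force grew to 6 N, so the pawl has caught. I'll open slowly and back straight up.

Emit:
{"op": "play_rows", "data": {
  "rows": [
    [0, 0, -1, 0, 0, 0, 5],
    [0, 0, -1, 0, 0, 0, 17],
    [0, 0, -1, 0, 0, 0, 20],
    [0, 0, -1, 0, 0, 0, 28],
    [0, 0, -1, 0, 0, 0, 40],
    [0, 0, -1, 0, 0, 0, 50],
    [0, 0, -1, 0, 0, 0, 50],
    [0, 0, -1, 0, 0, 0, 50],
    [0, 0, -1, 0, 0, 0, 50],
    [0, 0, -1, 0, 0, 0, 50]
  ]
}}

```text
time: 9.25
tcp_pos: [0.5352, 0.1825, 0.2085]
orientation: [0.0, -0.159, 0.987, -0.0]
ft_force: [0.5, 0.2, 0.1]
finger_gap: 0.0498
grasp_force: 0.0
```

Emit:
{"op": "play_rows", "data": {
  "rows": [
    [0, 0, -5, 0, 0, 0, 50],
    [0, 0, -15, 0, 0, 0, 50],
    [0, 0, -28, 0, 0, 0, 50],
    [0, 0, -40, 0, 0, 0, 50],
    [0, 0, -52, 0, 0, 0, 50],
    [0, 0, -64, 0, 0, 0, 50],
    [0, 0, -74, 0, 0, 0, 50],
    [0, 0, -80, 0, 0, 0, 50],
    [0, 0, -80, 0, 0, 0, 50],
    [0, 0, -80, 0, 0, 0, 50]
  ]
}}

```text
time: 10.25
tcp_pos: [0.535, 0.1824, 0.2882]
orientation: [-0.0, -0.159, 0.987, 0.0]
ft_force: [0.0, -0.3, 0.6]
finger_gap: 0.05
grasp_force: 0.0
```

Run:
```python
from h import *
s,p,d,c=grab("side"); W=cloud(d,c); a=np.load("side.npz")
def ring(p,W,x,y):
    m=(p.max(-1)<60)&(W[...,2]>.11)&(W[...,2]<.21)&(np.hypot(W[...,0]-x,W[...,1]-y)<.058); q=W[m]; return len(q),np.median(q,0).round(4)
def lamp(p,W):
    h=cv2.cvtColor(p,cv2.COLOR_RGB2HSV); m=((h[...,0]<8)|(h[...,0]>172))&(h[...,1]>130)&(np.hypot(W[...,0]-.617,W[...,1]+.142)<.03); return np.percentile(W[m][:,2],[50,97]).round(4)
print(ring(a["p"],a["W"],.445,.153),ring(p,W,.445,.153)); print(lamp(a["p"],a["W"]),lamp(p,W))
print(s["time"],s["tcp_pos"],s["ft_force"],s["finger_gap"])
```

```text
(634, array([0.4401, 0.1723, 0.1439])) (667, array([0.4398, 0.1728, 0.1758]))
[0.1749 0.1947] [0.1752 0.1948]
10.25 [0.53503596 0.18241439 0.28822704] [ 0.01876789 -0.28838394  0.62198115] 0.05002490508057628
```

The magnifier stays 31.9 mm up, the lamp hasn't moved, and the arm is clear.

```bash
python3 -c "
from cell import arm; print(arm.close_job())"
```

```text
the job is handed in; nothing more can be done
None
```

The magnifier rests on its pawl one notch up (measured rise about 32 mm), the lamp has not moved, the arm is clear, and the job is handed in; no verdict was returned.

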